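# Ring for the technician and show the round-ended cast to the inspection camera

## Robot

A 7-joint arm with a two-finger parallel gripper is mounted at the origin on the work surface. World frame = base frame: x ahead of the robot, y to its left, z up, the work surface at z = 0. Lengths are in m, angles in rad, forces in N, time in s.
With the tool pointing down it reaches from about 0.4 to 0.925 m from the base axis. Payload 4.1 kg.
Tool frame: the origin (TCP) lies at the very end of the fingers, on their centre line; the grasp point (between the pads) lies 19 mm behind it (manip.pinch_z is the distance from the TCP to the grasp point, in m); z points along the fingers, y is the line along which they close (so a half turn about z gives the same grasp; the last joint's range is limited). The gripper opens to 85 mm and grips with 20 to 120 N. Pads are 22 mm wide; open, the fingers measure 114 mm over their backs; the gripper's body (76 mm by 85 mm) begins 54 mm behind the grasp point. The pads swing forward as they close: fully open they stand 13 mm farther back than shut.
Start: joints at [1.224, 0.398, 0.045, 1.537, -0.019, 1.207, -0.051], TCP at [0.159, -0.63, 0.231] pointing down, gripper open.
Joint ranges: [-2.82, 2.82], [-0.49, 2.23], [-1.37, 1.46], [0, 2.46], [-1.36, 4.5], [0.23, 2], [-2.94, 2.94]. Speed limits (rad/s): [2.57, 2.57, 3.14, 3.14, 3.14, 3.14, 3.14].

## Interface

Orientations are given as a unit quaternion [x, y, z, w].
In Python, from workcell import monitor, viewer, manip gives the robot as it stands.
- The arm moves only by the tool play_rows, never from a script. Its argument "commands" is a list of rows, each a list of 3 entries, a list of its own where there are three numbers: the shift along the world's x, y, z in m, then the turn, a rotation vector about the world's x, y, z in degrees, then the finger opening in m, from 0 to 0.0854. A call has 1 to 20 rows; each row shifts and turns the commanded pose from where the row before left it; what a row does not reach is not made up. A row lasts 1/8 s, in which the tool goes at most 62.5 mm and 10.7 degrees, less where a joint would pass 70% of its speed; a pose out of reach is approached as far as the arm can. A call with a gripper value outside its range is refused whole. The fingers move at their own pace and stop on an object; "newtons" is the grip in N (left out, the last holds). Time passes only in rows, so rows that do not move let the fingers close. It gives the time, the measured TCP pose, the force, the opening and the grip force at its end, in the units of the state.
- monitor.observe(): the state, without advancing time (a new reading comes with each control period).
- viewer.camera(name): name is "scene" or "top" or "wrist"; returns the picture (480x640x3 uint8, red, green, blue); there is no depth.
- viewer.get_calibration(name): a dict with "intrinsics" (3x3 intrinsics, pixels), "extrinsics" (4x4, takes a point from camera to world coordinates). Camera axes: x right, y down, z forward; pixel columns grow to the right and rows downward; lengths in m; the calibration is good to about 2 mm. A picture is of the moment at which its call begins: read the wrist's pose just before it. get_calibration takes no time and is no camera call; for the wrist camera it gives the pose at the moment of the call.
- manip.finish_job(): hands the job in; it is judged then, once.
The state is a dict: "t": time; "q": joint angles; "dq": joint speeds; "tau": joint torques, N m; "tool_pos": TCP position; "eef_rot": TCP orientation; "ft_force": force on the tool from outside, world axes, zero at the start; "torque": the same for the moment, N m; "width": finger opening in m; "grip_force": force on a finger pad.
Only numpy, scipy, OpenCV 4.12 (cv2) and the standard library are available. Lean on these libraries where they do the work, as an engineer would, in place of code of your own. Each camera call takes 0.05 s, during which the arm holds its last target. There are 200 camera calls.

## Task

Ring the call bell by pressing its plunger right down to the stop and letting it spring back up; then pick the round-ended plaster cast (the other two have flat ends) out of its cradle and show it to the inspection camera: its rounded tip 12 cm in front of the lens on the lens's axis, the long axis of the cast in line with the lens (which looks somewhat downward), the steel pipe pointing straight away from the lens. Finish still holding it there, steady in the air; do not touch the camera, and leave the other things on the bench where they are.

Things in the scene. Friction and masses are not known exactly. Their poses are not given: they have to be found in the camera images.
- bell_plunger (a joint): How far the bell's plunger is pressed: 0 m up, 0.008 m down at its stop; it springs back up. Needs about 1 N to start and 5 N at the stop.
- bell_top (a point): Centre of the top of the plunger head, a steel knob of 25 mm diameter, 67 mm above the bench when up. It moves straight down. It stands on a steel desk bell: a dome of 78 mm diameter, 44 mm high, on a black base 84 mm across, fixed to the bench.
- round_cast: The ROUND-ENDED plaster cast, lying level in a cradle, 0.2 to 0.4 kg: 56 mm diameter, straight from its flat end (x = -50 mm) to x = +30 mm, then a dome to its tip at x = +58 mm; a steel pipe, 18 mm diameter, sticks 55 mm out of the flat end. Origin on its axis, 43 mm above the bench, near its centre of mass; x along the axis to the tip, z up as it lies.
- cradle0: The round-ended cast's cradle, fixed: board 100 x 60 x 8 mm, on it two dowels along x (46 mm over their outsides, tops 20 mm above the bench) that carry the cast. Origin under its centre, within 5 mm of below the cast's origin. Three such cradles lie side by side, in any order; all pipes point roughly towards the robot.
- round_tip (a point): The outermost point of the rounded tip of that cast.
- pipe_end (a point): Centre of the free end of that cast's steel pipe.
- camera: The inspection camera on its stand, fixed: base plate 140 x 170 mm, 26 mm aluminium mast 0.45 m high standing 100 mm behind the origin, and a grey head (80 x 64 x 64 mm) with white ring light and black 46 mm lens barrel, tilted 0.15 to 0.45 rad downward. Origin on the bench below the head's pivot; x is the direction, seen from above, in which the lens looks.
- lens (a point): Centre of the front face of the lens; its x axis is the lens's optical axis, pointing out of the lens. 90 mm in front of the head's pivot.
- focus (a point): The point in the air 120 mm in front of the lens on its optical axis, where the rounded tip belongs. Same axes as lens: x points away from the lens.
- flat_cast: Another plaster cast, 56 mm diameter, 100 mm long, lying in the same way in its own cradle with the same pipe. Plain cylinder with two flat ends. Origin on its axis at mid-length, x away from the pipe. Leave it.
- waisted_cast: Another plaster cast, 56 mm diameter, 100 mm long, lying in the same way in its own cradle with the same pipe. Two flat ends and a waist of 38 mm diameter. Origin on its axis at mid-length, x away from the pipe. Leave it.
- bowl: Grey mixing bowl, 130 mm across, 70 mm high; origin under its centre. Leave it.
- spray_bottle: Aluminium bottle, 52 mm diameter, 160 mm high; origin under its centre. Leave it.
- spatula: Spatula lying flat on the bench, its handle towards its own -x. Leave it.
- brush: Brush lying flat on the bench, its handle towards its own -x. Leave it.
- cup: White cup, 70 mm across the rim, 80 mm high; origin under its centre. Leave it.
- collar: Steel ring, 44 mm outside diameter, 20 mm high, lying flat; origin under its centre. Leave it.
Not all that is in view belongs to the job. Leave any pink look-alike of the part that bears bell_plunger alone.

How it is judged:
On the way, in this order (a step that is already met when the one before it is completed fails the run):
1. the bell's plunger is pressed down to its stop (value of joint bell_plunger above 0.007 m), for 0.05 s.
2. the plunger is up again (value of joint bell_plunger below 0.002 m), for 0.1 s.
3. the round-ended cast is lifted clear of its cradle in the gripper (height (world z) of round_cast above 0.09 m and contact force between round_cast and the fingers above 1 N), for 0.2 s.
At the end, for the whole second after the job is handed in: The gripper holds the round-ended cast in the air, at rest, tip within 20 mm of the point 120 mm before the lens, axis within 0.22 rad of the lens's axis, pipe away from the lens, not touching the camera; the bell's plunger is up; no other loose thing moved by 30 mm (distance between round_tip and focus below 0.02 m and angle between the x axis of round_cast and the x axis of focus, either way round below 0.22 rad and x of pipe_end in the frame of focus above 0.12 m and height (world z) of round_cast above 0.14 m and contact force between round_cast and the fingers above 1 N and contact force between round_cast and camera below 0.2 N and linear speed of round_cast below 0.03 m/s and angular speed of round_cast below 0.2 rad/s and value of joint bell_plunger below 0.002 m and distance of each of flat_cast, waisted_cast, bowl, spray_bottle, spatula, brush, cup, collar from where it was at the start of the episode below 0.03 m); the arm keeps its last pose, push and grip.
It fails at once if the inspection camera is touched (over 1 N) (contact force between any of the arm, the fingers, round_cast and camera above 1 N).
It fails at once if another loose thing is moved by 30 mm or more (not (distance of each of flat_cast, waisted_cast, bowl, spray_bottle, spatula, brush, cup, collar from where it was at the start of the episode below 0.03 m)).
It also fails if it takes over 50 s, if anything falls off the work surface, if the arm or the gripper's body presses on something with over 40 N, if the wrist force passes 120 N, or if a joint passes its speed limit or range.

## Working session

There is one attempt and no reset: what is moved stays moved. The work goes in short steps, Python scripts to look and compute and a tool call to move; the robot and the scene stay as the last step left them, time stands still between calls to the robot, and variables do not carry over. Pictures are saved under pics/ and viewed, at most 10 in all, crops included, and the job is handed in when it is done.

Besides the shell and the picture viewer there is one more tool, called after "Emit:" by a JSON object that holds its "name" and its "arguments". play_rows: Moves the arm, as the interface text tells. Its arguments: {"type":"object","properties":{"commands":{"type":"array","items":{"type":"array"}},"newtons":{"type":"number"}},"required":["commands"]}

```bash
mkdir -p pics; ls
python3 - <<'E'
from workcell import monitor, viewer, manip
import cv2,numpy as np
for n in("scene","top"):
    im=viewer.camera(n); cv2.imwrite(f"pics/{n}0.png",im[:,:,::-1])
    c=viewer.get_calibration(n); print(n,np.round(c["intrinsics"],1).tolist(),np.round(c["extrinsics"],3).tolist())
s=monitor.observe();print(s)
E
```

```text
pics
scene [[525.2, 0.0, 323.3], [0.0, 525.2, 244.4], [0.0, 0.0, 1.0]] [[-0.789, 0.367, -0.492, 1.118], [0.614, 0.49, -0.619, 0.619], [0.014, -0.791, -0.612, 0.864], [0.0, 0.0, 0.0, 1.0]]
top [[581.5, 0.0, 312.1], [0.0, 581.5, 242.7], [0.0, 0.0, 1.0]] [[0.005, -0.994, 0.113, 0.375], [-1.0, -0.004, 0.002, -0.068], [-0.001, -0.113, -0.994, 1.67], [0.0, 0.0, 0.0, 1.0]]
{'t': 0.1, 'q': array([ 1.22399927,  0.39911874,  0.0450326 ,  1.53771806, -0.01871163,
        1.20689739, -0.05069448]), 'dq': array([ 1.37905838e-05, -2.94212404e-03,  2.07346887e-04, -3.01525406e-03,
        4.24182416e-04, -6.79429358e-04, -1.32376661e-03]), 'tau': array([ 3.63092717e-03, -4.76265907e+01,  1.36994027e+00, -2.54951191e+01,
        1.19236711e-02,  4.99170885e-03,  1.32443552e-05]), 'tool_pos': array([ 0.1593209 , -0.6296042 ,  0.23038279]), 'eef_rot': array([ 9.92326764e-01,  1.23640015e-01, -1.59387872e-04, -8.45106091e-04]), 'ft_force': array([-0.27110439, -0.36797368, -0.65293611]), 'torque': array([0.02217677, 0.01076166, 0.01824004]), 'grip_force': 0.0, 'width': 0.08567306885667868}
```

View pics/scene0.png

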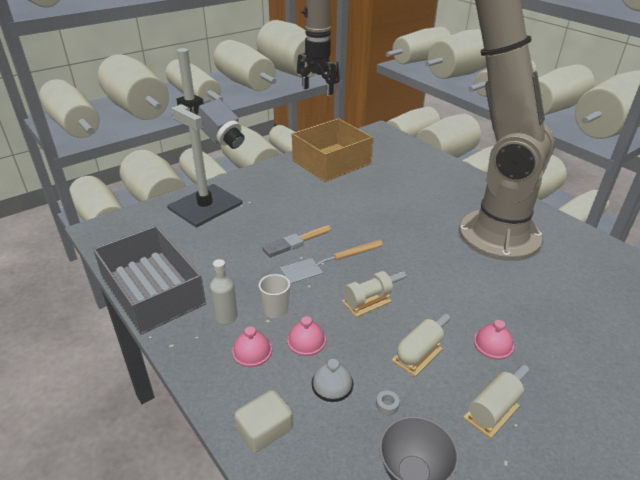

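View pics/top0.png

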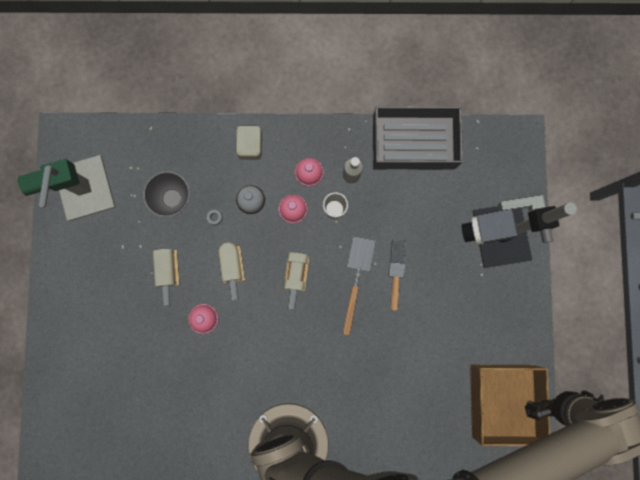

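The scene view shows the round-ended cast in the middle cradle (scene 420,343; top 231,262). The real bell is grey (scene 333,378; top 250,198), and the camera head is at scene (218,125) and top (495,228). I'll zoom in on the camera, bell and cast.

Run:
```python
import cv2,numpy as np
s=cv2.imread("pics/scene0.png");t=cv2.imread("pics/top0.png")
def c(im,x,y,w,h): return cv2.resize(im[y:y+h,x:x+w],(400,300),interpolation=cv2.INTER_CUBIC)
a=np.vstack([np.hstack([c(s,165,80,100,75),c(t,455,185,120,90)]),np.hstack([c(s,300,310,160,120),c(t,190,180,120,90)+0])])
a=np.clip(a*1.6,0,255).astype(np.uint8)
cv2.imwrite("pics/crop0.png",a)
```

```text
(no output)
```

View pics/crop0.png

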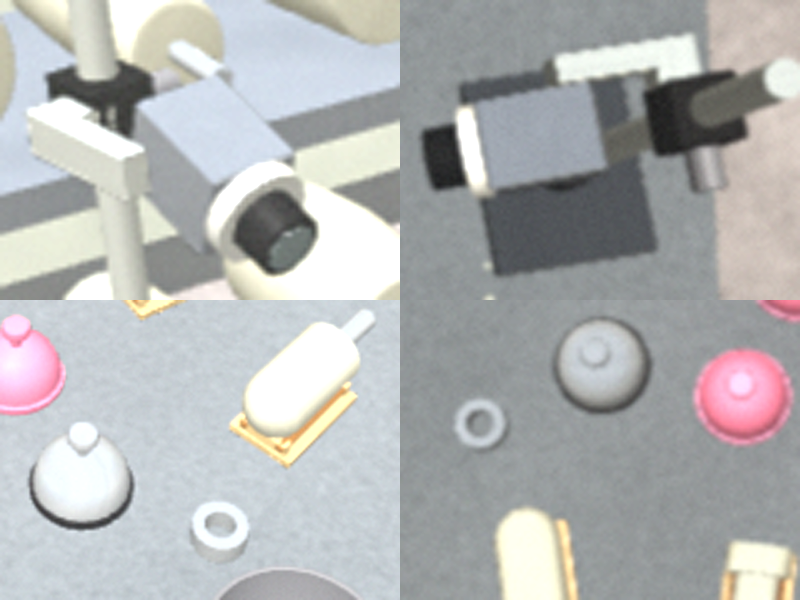

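Zoomed crop, top row: lens face centre at scene (238,141) and top (463,232). Bottom row: bell knob top at scene (333.6,361) and top (248.5,195), cast tip at top (228,243). Now I'll triangulate these.

```bash
cat > h.py <<'E'
from workcell import monitor, viewer, manip
import cv2, numpy as np
from scipy.spatial.transform import Rotation as R
CAL={n:viewer.get_calibration(n) for n in("scene","top")}
def ray(c,p):
    c=CAL[c] if isinstance(c,str) else c
    E=c["extrinsics"]; d=E[:3,:3]@np.linalg.solve(c["intrinsics"],[p[0],p[1],1.]); return E[:3,3],d/np.linalg.norm(d)
def tri(*obs):
    A=np.zeros((3,3));b=np.zeros(3);rs=[ray(*o) for o in obs]
    for o,d in rs: M=np.eye(3)-np.outer(d,d);A+=M;b+=M@o
    x=np.linalg.solve(A,b); return x,max(np.linalg.norm(np.cross(x-o,d)) for o,d in rs)
def plane(c,p,z):
    o,d=ray(c,p); return o+d*(z-o[2])/d[2]
E
python3 - <<'E'
from h import *
np.set_printoptions(precision=4,suppress=True)
P={"knob":((333.6,361),(248.5,195)),"lens":((238.2,141.2),(463.5,232)),"pipe":((447.5,317),(234,298)),
 "headTopFL":((238,118.5),(478,217)), "ringc":((229,132),(475,230))}
for k,(a,b) in P.items(): print(k,*tri(("scene",a),("top",b)))
print("knob67",plane("top",(248.5,195),.067),plane("scene",(333.6,361),.067))
for n in("scene","top"):
    im=cv2.imread(f"pics/{n}0.png");h=cv2.cvtColor(im,cv2.COLOR_BGR2HSV)
    m=cv2.inRange(h,(15,20,100),(40,95,255))
    k,l,st,ce=cv2.connectedComponentsWithStats(m)
    for i in range(1,k):
        if 150<st[i,4]<6000 and (200<ce[i][0]<470): print(n,st[i],ce[i])
im=cv2.imread("pics/top0.png")
# sizes: cast and pipe in top view at z=.043
for nm,p in {"tip":(228,242.5),"pipeend":(234.5,299),"flatL":(222,282),"flatR":(243,282)}.items(): print(nm,plane("top",p,.043))
print(im[235:305:3,233].tolist());
E
```

```text
knob [0.6882 0.1145 0.0685] 0.0018294849403996697
lens [ 0.5583 -0.4303  0.2742] 0.0025634274017100403
pipe [0.4014 0.1534 0.0435] 0.002370710484200412
headTopFL [ 0.5698 -0.4359  0.3398] 0.020727694152773785
ringc [ 0.5639 -0.4561  0.2894] 0.0006864902056756782
knob67 [0.6898 0.1134 0.067 ] [0.6862 0.1149 0.067 ]
scene [294   0  37  32 457] [314.0766  16.7374]
scene [ 392    0   94   78 3139] [445.8273  42.5161]
scene [ 221  108   59   60 1022] [251.0303 141.862 ]
scene [ 402  115   79   42 1288] [446.0994 137.3098]
scene [268 130  59  53 282] [283.3085 146.8121]
scene [342 271  51  47 932] [366.4281 297.324 ]
scene [392 319  52  58 933] [418.6731 351.9185]
scene [235 390  58  62 951] [265.367  429.1304]
top [236 126  25  30 713] [248.1781 140.5119]
top [218 242  27  42 873] [230.8499 262.567 ]
top [284 252  26  40 746] [296.1139 271.2681]
top [ 262  404   66   56 1054] [301.7135 423.538 ]
top [248 418  18  36 344] [255.4099 434.4535]
top [255 443  42  32 533] [275.242  456.1126]
tip [0.5584 0.1715 0.043 ]
pipeend [0.4001 0.1501 0.043 ]
flatL [0.4472 0.186  0.043 ]
flatR [0.4475 0.1273 0.043 ]
[[100, 99, 96], [102, 102, 97], [98, 97, 95], [112, 127, 130], [140, 160, 162], [146, 164, 164], [148, 167, 165], [150, 168, 168], [149, 164, 164], [150, 167, 166], [153, 167, 168], [152, 167, 166], [150, 165, 165], [151, 166, 167], [152, 167, 167], [122, 124, 121], [135, 132, 128], [132, 129, 126], [135, 130, 126], [135, 131, 127], [138, 134, 129], [135, 133, 128], [99, 98, 95], [97, 96, 94]]
```

Emit:
{"name": "play_rows", "arguments": {"commands": [[[0.0,0.02,0.02],[0,-10,0],0.085],[[0.0,0.02,0.02],[0,-10,0],0.085],[[0.0,0.02,0.02],[0,-10,0],0.085],[[0.0,0.02,0.02],[0,-10,0],0.085],[[0.0,0.02,0.01],[0,-10,0],0.085],[[0,0,0],[0,-10,0],0.085],[[0,0,0],[0,0,0],0.085],[[0,0,0],[0,0,0],0.085]]}}

```text
t: 1.1
tool_pos: [0.1603, -0.5304, 0.3219]
eef_rot: [0.86, 0.108, 0.496, 0.062]
ft_force: [-0.2, 0.4, 0.0]
width: 0.0852
grip_force: 0.0
```

Run:
```python
from h import *
np.set_printoptions(precision=4,suppress=True)
s=monitor.observe();c=viewer.get_calibration("wrist");im=viewer.camera("wrist");cv2.imwrite("pics/w1.png",im[:,:,::-1]);np.savez("w1.npz",**c)
print(s["tool_pos"],R.from_quat(s["eef_rot"]).as_matrix(),s["q"]);print(c)
for n,p in{"lens":(.558,-.430,.274)}.items():
    q=np.linalg.inv(c["extrinsics"])@[*p,1];u=c["intrinsics"]@q[:3];print(n,u[:2]/u[2])
```

```text
[ 0.1603 -0.5304  0.3219] [[ 0.4856  0.1245  0.8653]
 [ 0.2467 -0.9691  0.001 ]
 [ 0.8387  0.213  -0.5013]] [ 1.7776  0.2898 -0.0499  1.8714 -1.0346  1.3989  0.8335]
{'intrinsics': array([[362.4252,   0.    , 324.1317],
       [  0.    , 362.4252, 236.0198],
       [  0.    ,   0.    ,   1.    ]]), 'extrinsics': array([[ 0.1242, -0.7212,  0.6815,  0.0746],
       [-0.9688, -0.2365, -0.0737, -0.5118],
       [ 0.2143, -0.6511, -0.7281,  0.4575],
       [ 0.    ,  0.    ,  0.    ,  1.    ]])}
lens [277.7457  38.9837]
```

View pics/w1.png

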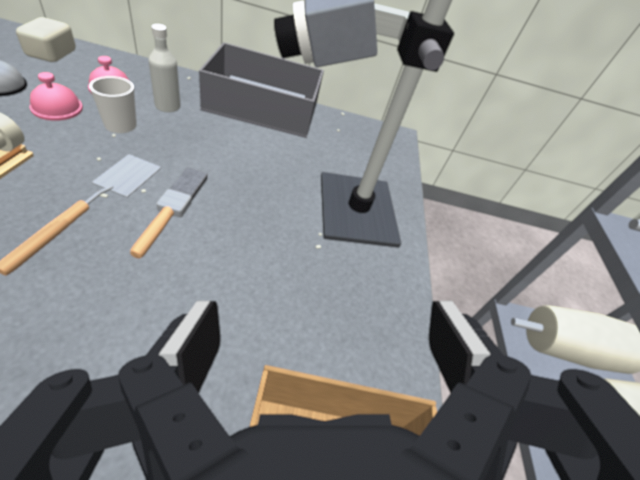

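The wrist view shows the camera head from the side, with the lens front at about (277,37). That matches the predicted (278,39). I'll tilt further for a full, closer side view.

Emit:
{"name": "play_rows", "arguments": {"commands": [[[0.03,0,0.0],[0,-10,0],0.085],[[0.03,0.0,0.0],[0,-10,0],0.085],[[0.02,0,0],[0,0,0],0.085],[[0,0,0],[0,0,0],0.085],[[0,0,0],[0,0,0],0.085]]}}

```text
t: 1.78
tool_pos: [0.2396, -0.5306, 0.3225]
eef_rot: [0.76, 0.096, 0.637, 0.08]
ft_force: [-0.2, -0.3, -0.2]
width: 0.0847
grip_force: 0.0
```

Run:
```python
from h import *
np.set_printoptions(precision=4,suppress=True)
s=monitor.observe();c=viewer.get_calibration("wrist");im=viewer.camera("wrist");cv2.imwrite("pics/w2.png",im[:,:,::-1]);np.savez("w2.npz",**c)
q=np.linalg.inv(c["extrinsics"])@[.558,-.43,.274,1];u=c["intrinsics"]@q[:3];u=u[:2]/u[2];print(u,s["tool_pos"])
x0,y0=int(u[0])-40,max(0,int(u[1])-80);print(x0,y0)
cv2.imwrite("pics/w2c.png",cv2.resize(im[y0:y0+150,x0:x0+200,::-1],(800,600),interpolation=cv2.INTER_CUBIC))
```

```text
[247.9109 159.3698] [ 0.2396 -0.5306  0.3225]
207 79
```

View pics/w2c.png

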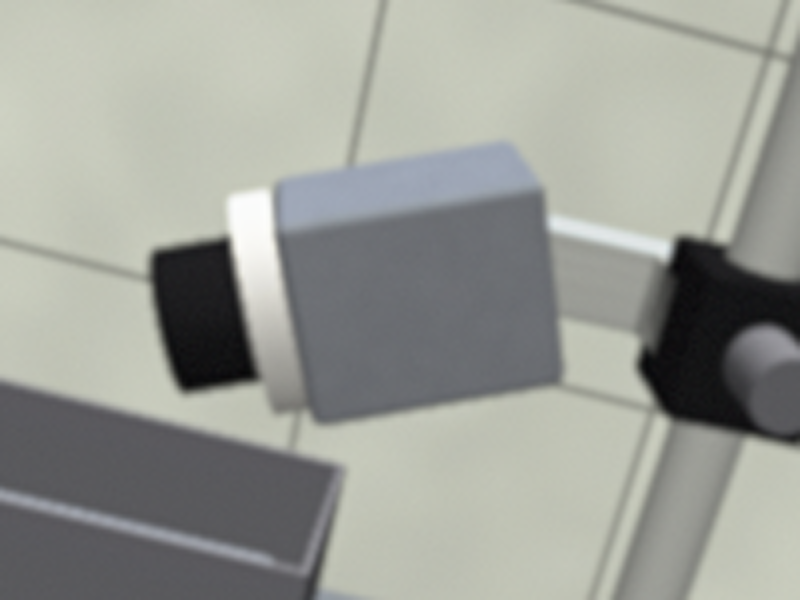

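The side view shows the lens face midpoint at crop (168,321), and the box edges give the axis direction.

Run:
```python
from h import *
np.set_printoptions(precision=4,suppress=True)
w=dict(np.load("w2.npz"))
W=lambda p:(207+p[0]/4,79+p[1]/4); T=lambda p:(455+(p[0]-400)/3.3333,185+p[1]/3.3333); S=lambda p:(165+p[0]/4,80+p[1]/4)
E=[(w,W,(285,232),(545,190)),(w,W,(322,420),(560,382)),(w,W,(280,182),(512,143)),
("top",T,(475,92),(585,82)),("top",T,(490,192),(608,167)),("scene",S,(220,78),(293,152))]
N=[]
for c,f,a,b in E:
    n=np.cross(ray(c,f(a))[1],ray(c,f(b))[1]);N.append(n)   # |n| ~ length weighting
N=np.array(N)
def ax(N):
    v=np.linalg.svd(N)[2][-1]; return v*np.sign(v[1])
def rep(v): print(v,"yaw",np.arctan2(v[1],v[0]),"tilt",np.arcsin(-v[2]))
rep(ax(N));rep(ax(N[:5]));rep(ax(N[[0,3]]));rep(ax(N[[1,4]]));rep(ax(N[[0,1,2,5]]))
L,e=tri((w,W((168,321))),("top",(463.5,232)),("scene",(238.2,141.2)));print(L,e)
L2,e=tri((w,W((168,321))),("scene",(238.2,141.2)));print(L2,e)
v=ax(N);print("focus",L+.12*v,"pivot",L-.09*v)
```

```text
[-0.1173  0.9176 -0.3798] yaw 1.6979288577332046 tilt 0.3896175041980521
[-0.1111  0.9176 -0.3817] yaw 1.6912902962976273 tilt 0.39160334342718744
[-0.033   0.9178 -0.3957] yaw 1.6067685120962916 tilt 0.4067822809956099
[-0.1803  0.9174 -0.3549] yaw 1.7648947638818033 tilt 0.362791646507994
[-0.1271  0.9172 -0.3777] yaw 1.7084447620843088 tilt 0.38731070769613457
[ 0.5583 -0.4307  0.2741] 0.002790725917934293
[ 0.5562 -0.4307  0.2739] 0.001368355054294996
focus [ 0.5443 -0.3206  0.2286] pivot [ 0.5689 -0.5133  0.3083]
```

Emit:
{"name": "play_rows", "arguments": {"commands": [[[0.0,0.03,0.01],[0,10,0],0.085],[[0.0,0.04,0.01],[0,10,0],0.085],[[0.0,0.05,0.01],[0,10,0],0.085],[[0.0,0.05,0.01],[0,10,0],0.085],[[0.01,0.05,0.0],[0,10,0],0.085],[[0.02,0.05,0],[0,10,0],0.085],[[0.03,0.05,0],[0,10,0],0.085],[[0.03,0.05,0],[0,10,0],0.085],[[0.03,0.05,0],[0,0,10],0.085],[[0.03,0.05,0],[0,0,10],0.085],[[0.03,0.03,0],[0,0,10],0.085],[[0.02,0.03,0],[0,0,10],0.085],[[0.02,0.03,0],[0,0,10],0.085],[[0.02,0.03,0],[0,0,10],0.085],[[0,0,0],[0,0,10],0.085],[[0,0,0],[0,0,10],0.085]]}}

```text
t: 3.82
tool_pos: [0.4796, 0.0604, 0.3616]
eef_rot: [0.678, 0.735, 0.0, -0.0]
ft_force: [-0.1, -0.7, 0.6]
width: 0.0851
grip_force: 0.0
```

Emit:
{"name": "play_rows", "arguments": {"commands": [[[0,0.02,0],[0,0,10],0.085],[[0,0.02,0],[0,0,10],0.085],[[0,0.02,0],[0,0,10],0.085],[[0,0.02,0],[0,0,10],0.085],[[0,0.02,0],[0,0,10],0.085],[[0,0.0,0],[0,0,10],0.085],[[0,0,0],[0,0,10],0.085],[[0,0,0],[0,0,10],0.085],[[0,0,0],[0,0,10],0.085],[[0,0,0],[0,0,0],0.085],[[0,0,0],[0,0,0],0.085]]}}

```text
t: 5.2
tool_pos: [0.4796, 0.1595, 0.3616]
eef_rot: [-0.035, 0.999, -0.0, 0.0]
ft_force: [-0.1, -0.8, 0.7]
width: 0.0851
grip_force: 0.0
```

Run:
```python
from h import *
np.set_printoptions(precision=4,suppress=True)
s=monitor.observe();c=viewer.get_calibration("wrist");im=viewer.camera("wrist");cv2.imwrite("pics/w3.png",im[:,:,::-1]);np.savez("w3.npz",**c)
M=R.from_quat(s["eef_rot"]).as_matrix();print(s["t"],s["tool_pos"],M,s["q"])
for p in [(.688,.1145,.067),(.4014,.1515,.043),(.504,.164,.043),(.5615,.1725,.043)]:
    u=c["intrinsics"]@(np.linalg.inv(c["extrinsics"])@[*p,1])[:3];print(p,u[:2]/u[2])
```

```text
5.2 [0.4796 0.1595 0.3616] [[-0.9976 -0.0698  0.0005]
 [-0.0698  0.9976 -0.0006]
 [-0.0005 -0.0006 -1.    ]] [ 0.763   0.2302 -1.3615  1.6501  0.2277  1.446   1.0188]
(0.688, 0.1145, 0.067) [281.8764 334.5916]
(0.4014, 0.1515, 0.043) [322.8868 119.6503]
(0.504, 0.164, 0.043) [327.0609 203.2096]
(0.5615, 0.1725, 0.043) [330.2763 245.4719]
```

View pics/w3.png

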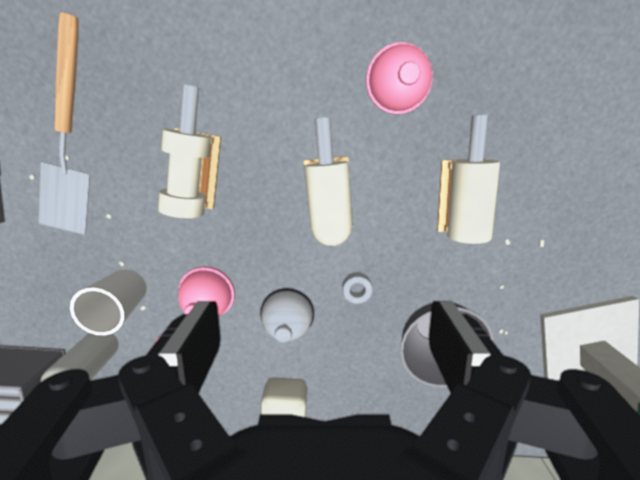

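The wrist view shows the knob at (283,332), the pipe end at (322,119) and the tip at (331,245), all within a few pixels of the predictions. I'll refine using three views.

Run:
```python
from h import *
np.set_printoptions(precision=4,suppress=True)
w=dict(np.load("w3.npz"));im=cv2.imread("pics/w3.png");h=cv2.cvtColor(im,cv2.COLOR_BGR2HSV)
print("knob",tri((w,(283,332)),("top",(248.5,195)),("scene",(333.6,361))))
print("pipe",tri((w,(322.5,119)),("top",(234.3,298.5)),("scene",(447.5,317))))
# cast body centreline: cream mask
m=cv2.inRange(h,(18,25,120),(40,90,255));m[:,:295]=0;m[:,362:]=0;m[:162]=0;m[250:]=0
k,l,st,ce=cv2.connectedComponentsWithStats(m);i=1+np.argmax(st[1:,4]);print(st[i])
rows=[(np.flatnonzero(l[r]==i).mean(),np.ptp(np.flatnonzero(l[r]==i)),r) for r in range(170,222,10)]
print(rows); P=[plane(w,(a,r),.043+.0) for a,_,r in rows]; d=P[-1]-P[0]; print(P[0],P[-1],np.arctan2(d[1],d[0]))
print("tip",plane(w,(331,st[i][1]+st[i][3]),.043), [plane(w,(x,205),.043) for x in (rows[3][0]-rows[3][1]/2,rows[3][0]+rows[3][1]/2)])
```

```text
knob (array([0.6871, 0.1146, 0.0656]), np.float64(0.0031459601399882915))
pipe (array([0.4003, 0.1521, 0.042 ]), np.float64(0.0028438250539384057))
[303 162  17  79 266]
[(np.float64(307.0), np.int64(2), 170), (np.float64(307.5), np.int64(3), 180), (np.float64(309.0), np.int64(2), 190), (np.float64(309.5), np.int64(1), 200), (np.float64(310.5), np.int64(1), 210), (np.float64(311.5), np.int64(1), 220)]
[0.4632 0.1357 0.043 ] [0.5279 0.1452 0.043 ] 0.14629192675943375
tip [0.5551 0.173  0.043 ] [array([0.508 , 0.1408, 0.043 ]), array([0.5079, 0.1421, 0.043 ])]
```

Emit:
{"name": "play_rows", "arguments": {"commands": [[[0.05,-0.01,-0.03],[0,0,0],0],[[0.05,-0.01,-0.05],[0,0,0],0],[[0.05,-0.01,-0.05],[0,0,0],0],[[0.05,-0.01,-0.05],[0,0,0],0],[[0.0,0,-0.05],[0,0,0],0],[[0.0,0,0],[0,0,0],0],[[0,0,0],[0,0,0],0]]}}

```text
t: 6.12
tool_pos: [0.6614, 0.1245, 0.1523]
eef_rot: [-0.037, 0.999, 0.001, 0.001]
ft_force: [0.3, 1.0, 0.3]
width: 0.0002
grip_force: 0.0
```

Run:
```python
from h import *
s=monitor.observe();print(s["tool_pos"],s["q"].round(3),s["width"],s["ft_force"])
```

```text
[0.66137761 0.12451648 0.15226599] [ 0.43   0.715 -1.057  1.543  0.643  1.262  0.923] 0.00017020476864117604 [0.30006513 0.95769781 0.3442037 ]
```

Emit:
{"name": "play_rows", "arguments": {"commands": [[[0.026,-0.01,-0.02],[0,0,0],0],[[0,0,-0.03],[0,0,0],0],[[0,0,-0.022],[0,0,0],0],[[0,0,0],[0,0,0],0]]}}

```text
t: 6.62
tool_pos: [0.6861, 0.1136, 0.078]
eef_rot: [-0.037, 0.999, -0.0, -0.0]
ft_force: [0.3, 0.6, 0.2]
width: 0.0
grip_force: 0.0
```

Emit:
{"name": "play_rows", "arguments": {"commands": [[[0,0,-0.01],[0,0,0],0],[[0,0,-0.006],[0,0,0],0],[[0,0,-0.006],[0,0,0],0],[[0,0,0],[0,0,0],0]]}}

```text
t: 7.12
tool_pos: [0.6875, 0.1144, 0.0587]
eef_rot: [-0.037, 0.999, 0.0, 0.001]
ft_force: [-2.2, -0.6, 11.5]
width: 0.0
grip_force: 5.7
```

Emit:
{"name": "play_rows", "arguments": {"commands": [[[0,0,-0.001],[0,0,0],0],[[0,0,0],[0,0,0],0],[[0,0,0.02],[0,0,0],0],[[0,0,0.04],[0,0,0],0],[[0,0,0.04],[0,0,0],0],[[-0.03,0.01,0.03],[0,0,0],0.085],[[-0.04,0.01,0],[0,0,3.7],0.085],[[-0.04,0.01,0],[0,0,0],0.085],[[-0.04,0.01,0],[0,0,0],0.085],[[-0.03,0.01,0],[0,0,0],0.085],[[0,0,0],[0,0,0],0.085],[[0,0,0],[0,0,0],0.085]]}}

```text
t: 8.62
tool_pos: [0.5076, 0.163, 0.1854]
eef_rot: [-0.068, 0.998, -0.0, 0.001]
ft_force: [-0.0, 0.2, -0.5]
width: 0.085
grip_force: 0.0
```

Run:
```python
from h import *
np.set_printoptions(precision=4,suppress=True)
s=monitor.observe();c=viewer.get_calibration("wrist");im=viewer.camera("wrist");cv2.imwrite("pics/w4.png",im[:,:,::-1]);np.savez("w4.npz",**c)
M=R.from_quat(s["eef_rot"]).as_matrix();print(s["tool_pos"],np.arctan2(M[1,0],M[0,0]),M[:,2],s["q"])
for p in [(.4003,.1521,.043),(.504,.1665,.043),(.5615,.1745,.043)]:
    u=c["intrinsics"]@(np.linalg.inv(c["extrinsics"])@[*p,1])[:3];u=u[:2]/u[2];print(p,u);cv2.circle(im,tuple(int(round(a)) for a in u),2,(255,0,0),-1)
cv2.imwrite("pics/w4m.png",im[:,:,::-1])
```

```text
[0.5076 0.163  0.1854] -3.0045528612033774 [ 0.0011 -0.0003 -1.    ] [ 0.5689  0.4727 -1.2334  1.8489  0.4864  1.1704  0.8783]
(0.4003, 0.1521, 0.043) [330.3755  75.6775]
(0.504, 0.1665, 0.043) [329.8336 216.0508]
(0.5615, 0.1745, 0.043) [329.5981 281.6567]
```

View pics/w4m.png

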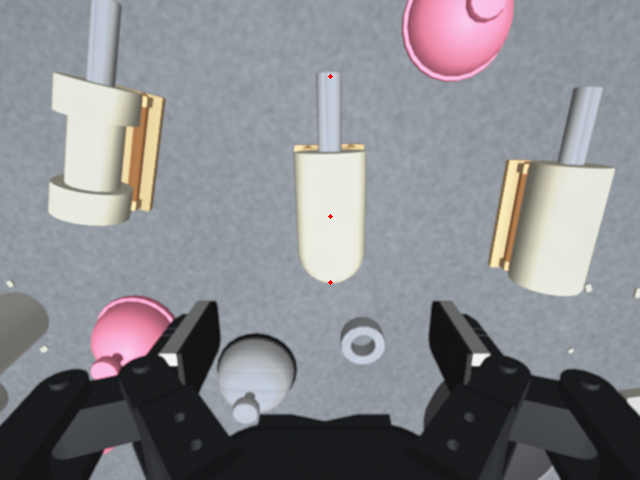

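The marks lie on the cast's axis and tip, and the tool is aligned with it, so I'll descend and grip.

Emit:
{"name": "play_rows", "arguments": {"commands": [[[-0.005,0.0035,-0.04],[0,0,0],0.085],[[0,0,-0.045],[0,0,0],0.085],[[0,0,-0.04],[0,0,0],0.085],[[0,0,-0.03],[0,0,0],0.085],[[0,0,-0.01],[0,0,0],0.085],[[0,0,0],[0,0,0],0.085],[[0,0,0],[0,0,0],0.04],[[0,0,0],[0,0,0],0.04],[[0,0,0],[0,0,0],0.04],[[0,0,0],[0,0,0],0.04],[[0,0,0],[0,0,0],0.04],[[0,0,0],[0,0,0],0.04]], "newtons": 60}}

```text
t: 10.18
tool_pos: [0.5029, 0.1676, 0.0218]
eef_rot: [-0.069, 0.998, 0.0, 0.001]
ft_force: [-1.2, -1.2, 6.4]
width: 0.0548
grip_force: 62.3
```

Emit:
{"name": "play_rows", "arguments": {"commands": [[[0,0,0.02],[0,0,0],0.04],[[0,0,0.04],[0,0,0],0.04],[[0,0,0.05],[0,0,0],0.04],[[0,0,0.05],[0,0,0],0.04],[[0,0,0.05],[0,0,0],0.04],[[0,0,0],[0,0,0],0.04],[[0,0,0],[0,0,0],0.04],[[0,-0.03,0],[0,0,-9],0.04],[[0,-0.03,0],[0,0,-9],0.04],[[0,-0.03,0],[0,0,-9],0.04],[[0,-0.03,0],[0,0,-9],0.04],[[0,-0.03,0],[0,0,-9],0.04],[[0,-0.03,0],[0,0,-9],0.04],[[0,-0.03,0],[0,0,-9],0.04],[[0,-0.03,0],[0,0,-9],0.04],[[0,-0.03,0],[0,0,-9],0.04],[[0,-0.03,0],[0,0,-9],0.04],[[0,0,0],[0,0,0],0.04],[[0,0,0],[0,0,0],0.04]]}}

```text
t: 12.55
tool_pos: [0.5007, -0.1318, 0.2288]
eef_rot: [0.656, 0.755, -0.0, -0.002]
ft_force: [-0.6, 0.1, -3.0]
width: 0.0542
grip_force: 64.7
```

```bash
cat > tgt.py <<'E'
from h import *
np.set_printoptions(precision=4,suppress=True)
s=monitor.observe();M=R.from_quat(s["eef_rot"]).as_matrix();print(s["t"],s["tool_pos"],s["q"],s["width"],s["grip_force"])
ax=-M[:,0]  # cast +x (tip) direction as gripped
print("cast axis",ax)
yaw,tilt=1.70,.390
v=np.array([np.cos(yaw)*np.cos(tilt),np.sin(yaw)*np.cos(tilt),-np.sin(tilt)]);L=np.array([.5575,-.4307,.274])
# target tool: x axis = v (tool x opposite tip), y horizontal
y=np.cross([0,0,-1],v);y/=np.linalg.norm(y);Mt=np.c_[v,y,np.cross(v,y)]
print("rotvec deg",np.degrees(R.from_matrix(Mt@M.T).as_rotvec()))
# grasp point 23 mm behind TCP (cast axis), cast origin at grasp
for back in (0.08,0.0): 
    t=L+(.12+.058+back)*v+Mt[:,2]*.0215; print("TCP target",back,t,"shift",t-s["tool_pos"])
E
python3 tgt.py
```

```text
12.55 [ 0.5007 -0.1318  0.2288] [ 0.9509  0.2525 -0.9044  1.8314  0.2138  1.1632  0.1156] 0.05421328223869145 64.6530944108963
cast axis [ 0.1394 -0.9902 -0.0021]
rotvec deg [-22.2461  -3.1428  -0.577 ]
TCP target 0.08 [ 0.5278 -0.2022  0.156 ] shift [ 0.0271 -0.0703 -0.0727]
TCP target 0.0 [ 0.5373 -0.2755  0.1864] shift [ 0.0366 -0.1437 -0.0423]
```

Emit:
{"name": "play_rows", "arguments": {"commands": [[[0.009,-0.023,-0.024],[-7.4,-1.05,-0.2],0.04],[[0.009,-0.024,-0.024],[-7.4,-1.05,-0.2],0.04],[[0.009,-0.023,-0.024],[-7.4,-1.05,-0.2],0.04],[[0,0,0],[0,0,0],0.04],[[0,0,0],[0,0,0],0.04]]}}

```text
t: 13.18
tool_pos: [0.5292, -0.2016, 0.1585]
eef_rot: [0.648, 0.737, -0.126, 0.147]
ft_force: [-0.3, 0.5, -3.1]
width: 0.0542
grip_force: 65.1
```

```bash
python3 tgt.py
python3 - <<'E'
from h import *
a=viewer.camera("scene");b=viewer.camera("top")
cv2.imwrite("pics/s5.png",a[:,:,::-1]);cv2.imwrite("pics/t5.png",b[:,:,::-1])
c=lambda im,x,y:cv2.resize(im[y:y+180,x:x+120],(400,600),interpolation=cv2.INTER_CUBIC)
cv2.imwrite("pics/c5.png",np.hstack([cv2.resize(a[80:260,180:300],(400,600),interpolation=cv2.INTER_CUBIC),cv2.resize(b[150:330,370:490],(400,600),interpolation=cv2.INTER_CUBIC)])[:,:,::-1])
E
```

```text
13.175 [ 0.5292 -0.2016  0.1585] [ 0.7     0.3402 -0.7617  1.9445  0.7395  1.0376 -0.3167] 0.05416656404516915 65.11766731739044
cast axis [ 0.1181 -0.9176  0.3796]
rotvec deg [-0.0643  0.2073 -0.0198]
TCP target 0.08 [ 0.5278 -0.2022  0.156 ] shift [-0.0014 -0.0006 -0.0025]
TCP target 0.0 [ 0.5373 -0.2755  0.1864] shift [ 0.0082 -0.0739  0.0279]
```

View pics/c5.png

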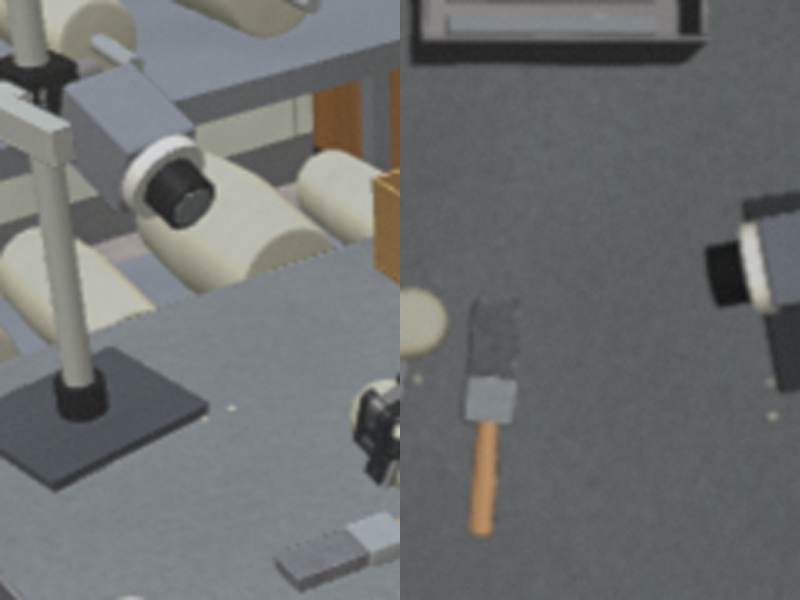

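The crop shows the cast held well short of the lens: tip at about top (384,247), lens at top (463,232). The path is clear, so I'll advance.

Emit:
{"name": "play_rows", "arguments": {"commands": [[[0.002,-0.018,0.007],[0,0,0],0.04],[[0.002,-0.018,0.007],[0,0,0],0.04],[[0.002,-0.018,0.007],[0,0,0],0.04],[[0.002,-0.019,0.007],[0,0,0],0.04],[[0,0,0],[0,0,0],0.04],[[0,0,0],[0,0,0],0.04],[[0,0,0],[0,0,0],0.04]]}}

```text
t: 14.15
tool_pos: [0.5368, -0.2747, 0.1859]
eef_rot: [0.648, 0.737, -0.127, 0.147]
ft_force: [-0.0, -0.4, -3.7]
width: 0.0541
grip_force: 65.1
```

```bash
python3 tgt.py
python3 - <<'E'
from h import *
a=viewer.camera("scene");b=viewer.camera("top")
cv2.imwrite("pics/s6.png",a[:,:,::-1]);cv2.imwrite("pics/t6.png",b[:,:,::-1])
cv2.imwrite("pics/c6.png",np.hstack([cv2.resize(a[80:260,180:300],(400,600),interpolation=cv2.INTER_CUBIC),cv2.resize(b[150:330,370:490],(400,600),interpolation=cv2.INTER_CUBIC)])[:,:,::-1])
E
```

```text
14.15 [ 0.5368 -0.2747  0.1859] [ 0.8039  0.3407 -0.736   1.867   0.7189  1.0413 -0.1456] 0.0541469011463298 65.11252462863922
cast axis [ 0.1183 -0.9171  0.3808]
rotvec deg [ 0.0138  0.1869 -0.0219]
TCP target 0.08 [ 0.5278 -0.2022  0.156 ] shift [-0.009   0.0725 -0.0299]
TCP target 0.0 [ 0.5373 -0.2755  0.1864] shift [ 0.0005 -0.0009  0.0005]
```

View pics/c6.png

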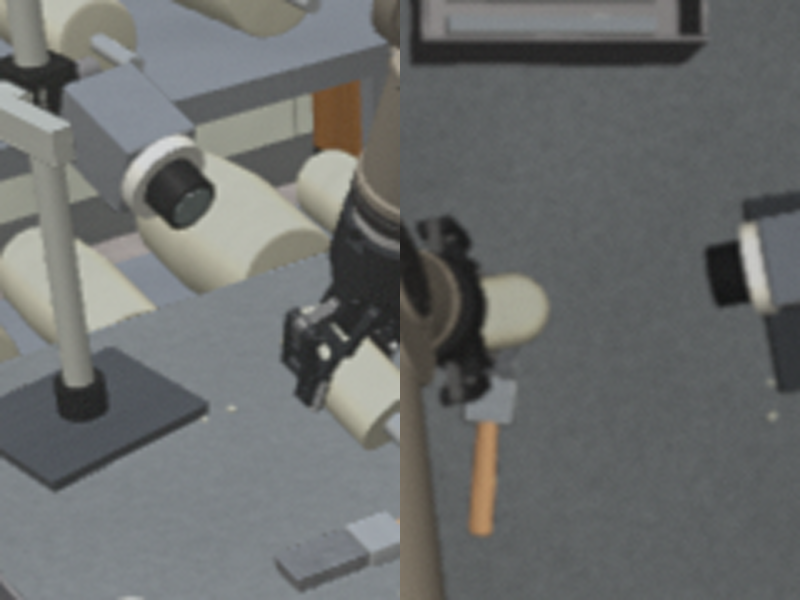

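The tip is visible in the top view at (414.7,241.8). I'll check it against the focus point with the dome geometry before handing in.

Run:
```python
from h import *
yaw,t=1.70,.39;v=np.array([np.cos(yaw)*np.cos(t),np.sin(yaw)*np.cos(t),-np.sin(t)]);F=np.array([.5575,-.4307,.274])+.12*v
c=CAL["top"]
def pr(p):
    u=c["intrinsics"]@(np.linalg.inv(c["extrinsics"])@[*p,1])[:3];return u[:2]/u[2]
C=F+.028*v  # dome centre
print("focus",F,pr(F),"dome centre",pr(C),"r px",.028*581.5/1.4)
print("seen dome extreme expected", pr(C)+.028*581.5/1.44*np.array([1,0]))
s=monitor.observe();print(abs(s["dq"]).max(),s["t"])
```

```text
focus [ 0.54319967 -0.32063603  0.22837739] [414.30965931 241.04903072] dome centre [403.37153537 242.81154293] r px 11.63
seen dome extreme expected [414.67847981 242.81154293]
0.00507151658068587 14.25
```

The dome's far edge in the top view is at (414.7,241.8) against an expected (414.7,242.8). The arm is still, so I'm handing in.

```bash
python3 -c "
from workcell import manip
print(manip.finish_job())"
```

```text
the job is handed in; nothing more can be done
None
```

I rang the bell and handed the job in with the round-ended cast held at the focus point, about 1 mm off by my top-view check; the hand-in gave no verdict.

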